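# Stand the pattern plaque in the drying rack and wedge the rack up

### The arm

A 6-joint arm with a two-finger parallel gripper is mounted at the origin on the work surface. World frame = base frame: x ahead of the robot, y to its left, z up, the work surface at z = 0. Lengths are in mm, angles in degrees, forces in N, time in s.
With the tool pointing down it reaches from about 425 to 950 mm from the base axis. Payload 3.5 kg.
Tool frame: the origin (TCP) lies at the very end of the fingers, on their centre line; the grasp point (between the pads) lies 19 mm behind it; z points along the fingers, y is the line along which they close (so a half turn about z gives the same grasp; the last joint's range is limited). The gripper opens to 85 mm and grips with 20 to 120 N. Pads are 22 mm wide; open, the fingers measure 114 mm over their backs; the gripper's body (76 mm by 85 mm) begins 54 mm behind the grasp point. The pads swing forward as they close: fully open they stand 13 mm farther back than shut.
Start: joints at [60.562, 16.404, 90.338, -0, 73.258, -8.594], TCP at [240.147, 630.821, 231.325] pointing down, gripper open.
Joint ranges: [-158.93, 158.93], [-51.34, 127.21], [12.03, 142.37], [-87.48, 267.48], [13.55, 161.25], [-162.69, 162.69]. Speed limits (degrees/s): [159.86, 159.86, 180, 180, 180, 180].

### API

Orientations are given as a 3x3 rotation matrix whose columns are the frame's x, y, z axes.
In Python, from workcell import env gives the robot as it stands. The module is installed in compiled form; this text tells all that it offers.
- The arm moves only by the shell command python3 -m crank 'ROWS' [OPENING] [FORCE]. ROWS is a JSON object of lists of equal length, an entry for each row: "offset": the shift along the tool's x, y, z in cm, a list of three; "spin": the turn about the tool's z in degrees. A call has 1 to 8 rows; each row shifts and turns the commanded pose from where the row before left it, along the tool's axes as they then stand; what a row does not reach is not made up. A row lasts 1/10 s, in which the tool goes at most 50 mm and 8.59 degrees, less where a joint would pass 70% of its speed; a pose out of reach is approached as far as the arm can. A call with a gripper value outside its range is refused whole. OPENING is the finger opening in cm, from 0 to 8.54, set as the call begins (- or left out, the last holds). The fingers move at their own pace and stop on an object; FORCE is the grip in N (left out, the last holds). Time passes only in rows, so rows that do not move let the fingers close. It gives the time, the measured TCP pose, the force, the opening and the grip force at its end, in the units of the state.
- env.read_state(): the state, without advancing time (a new reading comes with each control period).
- env.grab_frame(name): name is "side" or "top"; returns a dict with "frame" (384x512x3 uint8, red, green, blue), "z_map" (384x512 float32, mm along the optical axis (not along the pixel's ray), 0 where there is no reading), "mtx" (3x3 intrinsics, pixels), "rvec" (rotation vector, rad) and "tvec" (3), from world to camera coordinates, as OpenCV has them. Camera axes: x right, y down, z forward; pixel columns grow to the right and rows downward; lengths in mm; the calibration is good to about 2 mm. A picture is of the moment at which its call begins.
- env.close_job(): hands the job in; it is judged then, once.
The state is a dict: "time": time; "joint_positions": joint angles; "joint_velocities": joint speeds; "tau": joint torques, N m; "ee_pos": TCP position; "eef_rot": TCP orientation; "wrist_force": force on the tool from outside, world axes, zero at the start; "moment": the same for the moment, N m; "finger_gap": opening from 0.0 (shut) to 1.0 (fully open); "grasp_force": force on a finger pad.
Only numpy, scipy, OpenCV 4.12 (cv2) and the standard library are available. Lean on these libraries where they do the work, as an engineer would, in place of code of your own. Each camera call takes 0.05 s, during which the arm holds its last target. There are 200 camera calls.

### The job

In the lantern painter's workshop, take the tall plaque with the blue flowers from the dark waiting stand and stand it on edge in the free slot of the pale drying rack, lowering it right down to the slot's floor before you let go. Then grip the wedge by its red block and, with it flat on the table, push its thin end under the tongue of the rack until that end of the rack just lifts off its base, about 5 mm, carried by the wedge alone. Finish while still holding the wedge there, so that a colleague can set the rack's foot; leave the other plaques standing and everything else where it is.

Things in the scene. Friction and masses are not known exactly. Their poses are not given: they have to be found in the camera images.
- plaque_blue: Loose cream wooden plaque with blue flowers and blue top edge, on edge in one of the two slots of the dark waiting stand (which one varies); 90 wide (x) x 12 thick (y) x 110 mm tall (z up), about 80 g. Origin at the centre of its underside, 22 mm above the table. Its lower 30 mm are between rails; its top 25 mm rise above the shorter plaques.
- plaque_red: Loose plaque with red flowers, 90 x 12 x 85 mm tall, in the other slot of the waiting stand, 64 mm away centre to centre. Origin at the centre of its underside, axes as the blue one. Leave it.
- plaque_green: Loose plaque with green flowers, 90 x 12 x 85 mm tall, standing in one of the two filled slots of the rack. Origin at the centre of its underside. Leave it standing.
- plaque_violet: Loose plaque with violet flowers, 90 x 12 x 85 mm tall, standing in the other filled slot of the rack. Origin at the centre of its underside. Leave it standing.
- free_slot (a point): Middle of the floor of the rack's free slot, 22 mm above the table: the slot nearest the hinge, away from the tongue. The slot runs along this point's x (100 mm, open ends), y is across. Its two rails, 30 mm high, are 20 mm apart: 4 mm to spare each side of a plaque; above them flared lips lead in, to 41 mm height. The next slot's centre is 55 mm away towards -y.
- rack_base: Dark fixed base board, 12 mm thick, under the pale tray. Origin at table height; x along the slots, y from tongue end (-) to hinge end (+). Board: x -65..65, y -55..135 mm. Tray (10 mm board, slots at y = -35, 20, 75) rests on it, hinged at y = 120. Its 70 mm wide tongue sticks out to y = -135, underside 12 mm above the table, open below as far as the board (75 mm past the steel bar).
- rack (a joint): Tilt of the rack's tray on its hinge, rad: 0 resting on the base, grows as the tongue end is lifted; the tongue's bar is 250 mm from the hinge, so 0.02 rad lifts it 5 mm. Tray and plaques press down on the bar with about 4 N; it falls back under its own weight.
- tongue (a point): Lowest point, mid-width, of the round steel bar (10 mm diameter, along x) under the tip of the tongue: 12 mm above the table when the rack rests. Axes as rack_base: the wedge goes in along +y.
- wedge: Loose wedge, 32 mm wide (x), 120 g, flat on the table on the tongue's side of the rack. Red grip block 40 long, 45 mm high; from it a pale ramp falls towards +y, 24 mm high at y = 20 to 4 mm at its thin end, y = 100 mm. Origin at the underside, beneath the red block's centre. It meets the bar when its thin end is 32 mm past it, and lifts it 1 mm per further 4 mm.
- paint_dish: White ceramic dish, 90 mm across, 18 mm high, beyond the rack. Leave it.
- glue_bottle: White bottle with red cap, 56 mm across, 130 mm high, beyond the rack. Leave it.
- pigment_jar: Green glass jar with white lid, 60 mm across, 70 mm high, beyond the rack. Leave it.
- water_cup: Blue ceramic cup, 70 mm across, 80 mm high, just beyond the waiting stand. Leave it.
- flat_brush: Brush lying on the table beyond the rack. Leave it.
- stand: Dark fixed waiting stand, 120 x 130 x 52 mm high, with two slots along its x, at y = -32 and +32 mm, floors 22 mm above the table. Origin at the centre of its underside.
Things that resemble listed ones, but are neither listed nor needed, are in the scene too. What is shaped like the wedge but green or purple is not meant.

How it is judged (in metres and radians):
On the way, in this order (a step that is already met when the one before it is completed fails the run):
1. The blue plaque is down in the free slot, still gripped (x of plaque_blue in the frame of free_slot between -0.025 and 0.025 m and y of plaque_blue in the frame of free_slot between -0.012 and 0.012 m and z of plaque_blue in the frame of free_slot between -0.006 and 0.008 m and angle between plaque_blue's own z axis and vertical below 0.35 rad and angle between the x axis of plaque_blue and the x axis of free_slot, either way round below 0.25 rad and contact force between the fingers and plaque_blue above 1 N), for 0.1 s.
2. It stands there on its own, let go (x of plaque_blue in the frame of free_slot between -0.025 and 0.025 m and y of plaque_blue in the frame of free_slot between -0.012 and 0.012 m and z of plaque_blue in the frame of free_slot between -0.006 and 0.008 m and angle between plaque_blue's own z axis and vertical below 0.35 rad and angle between the x axis of plaque_blue and the x axis of free_slot, either way round below 0.25 rad and contact force between each of the arm, the fingers and plaque_blue below 0.2 N), for 0.2 s.
3. The wedge, gripped, carries the rack's tongue off the base (value of joint rack above 0.008 rad and contact force between wedge and rack_base above 0.8 N and contact force between the fingers and wedge above 2 N), for 0.2 s.
At the end, for the whole second after the job is handed in: Blue plaque in the free slot (25 mm along, 12 mm across, within 8 mm of the floor, upright to 0.35 rad), other plaques standing; tray tilted 0.008-0.036 rad (tongue 2-9 mm up) on the wedge (over 0.8 N), which is flat, still and gripped; the robot touches neither rack nor blue plaque (all of step 3 and x of plaque_blue in the frame of free_slot between -0.025 and 0.025 m and y of plaque_blue in the frame of free_slot between -0.012 and 0.012 m and z of plaque_blue in the frame of free_slot between -0.006 and 0.008 m and angle between plaque_blue's own z axis and vertical below 0.35 rad and angle between the x axis of plaque_blue and the x axis of free_slot, either way round below 0.25 rad and angle between each of plaque_red, plaque_green, plaque_violet's own z axis and vertical below 0.4 rad and value of joint rack below 0.036 rad and contact force between each of the fingers, the arm and rack_base below 0.3 N and contact force between the arm and plaque_blue below 0.3 N and height (world z) of wedge below 0.004 m and angle between wedge's own z axis and vertical below 0.07 rad and linear speed of wedge below 0.01 m/s and velocity of joint rack below 0.03 rad/s); the arm keeps its last pose, push and grip.
It fails at once if the rack is jacked up by more than 15 mm (value of joint rack above 0.06 rad).
It fails at once if another plaque is knocked over or pulled from its slot (angle between any of plaque_red, plaque_green, plaque_violet's own z axis and vertical above 0.5 rad or distance of any of plaque_red, plaque_green, plaque_violet from where it was at the start of the episode above 0.03 m).
It fails at once if a dish, bottle, jar, cup or brush is pushed away (distance of any of paint_dish, glue_bottle, pigment_jar, water_cup, flat_brush from where it was at the start of the episode above 0.03 m).
It also fails if it takes over 58 s, if anything falls off the work surface, if the arm or the gripper's body presses on something with over 40 N, if the wrist force passes 120 N, or if a joint passes its speed limit or range.

## Working session

There is one attempt and no reset: what is moved stays moved. The work goes in short steps, Python scripts to look and compute and a shell command to move; the robot and the scene stay as the last step left them, time stands still between calls to the robot, and variables do not carry over. Pictures are saved under pics/ and viewed, at most 10 in all, crops included, and the job is handed in when it is done.

```bash
mkdir -p pics; cat > h.py <<'E'
import numpy as np, cv2
from workcell import env
def grab(n):
    f=env.grab_frame(n); R=cv2.Rodrigues(np.array(f['rvec'],float))[0]; t=np.array(f['tvec'],float).ravel()
    K=np.array(f['mtx'],float); z=f['z_map']
    v,u=np.mgrid[0:384,0:512]
    c=np.stack([(u-K[0,2])/K[0,0]*z,(v-K[1,2])/K[1,1]*z,z],-1)
    P=(c-t)@R; P[z==0]=np.nan
    return f['frame'],P,K,R,t
def ray(K,R,t,u,v,h):
    d=R.T@np.array([(u-K[0,2])/K[0,0],(v-K[1,2])/K[1,1],1]); o=-R.T@t
    return o+d*(h-o[2])/d[2]
def save(n,img,s=1.5): cv2.imwrite('pics/'+n,cv2.resize(img[...,::-1],None,fx=s,fy=s,interpolation=cv2.INTER_CUBIC))
E
python3 - <<'E'
from h import *
for n in('side','top'):
    f,P,K,R,t=grab(n); save(n+'0.png',f); np.savez(n+'0.npz',f=f,P=P,K=K,R=R,t=t); print(n,-R.T@t,R[2])
s=env.read_state();print(s['time'],s['ee_pos'],np.round(s['eef_rot'],3))
E
```

```text
side [ 234.63990363 1186.75402569 1269.68908657] [ 0.18877277 -0.68729192 -0.70142331]
top [ 276.93237645  -46.6461414  1544.90160451] [ 0.18435074 -0.00843477 -0.98282433]
0.1 [239.84070796 630.33791102 230.08515589] [[-0.935  0.356 -0.001]
 [ 0.356  0.935 -0.002]
 [ 0.    -0.002 -1.   ]]
```

View pics/top0.png

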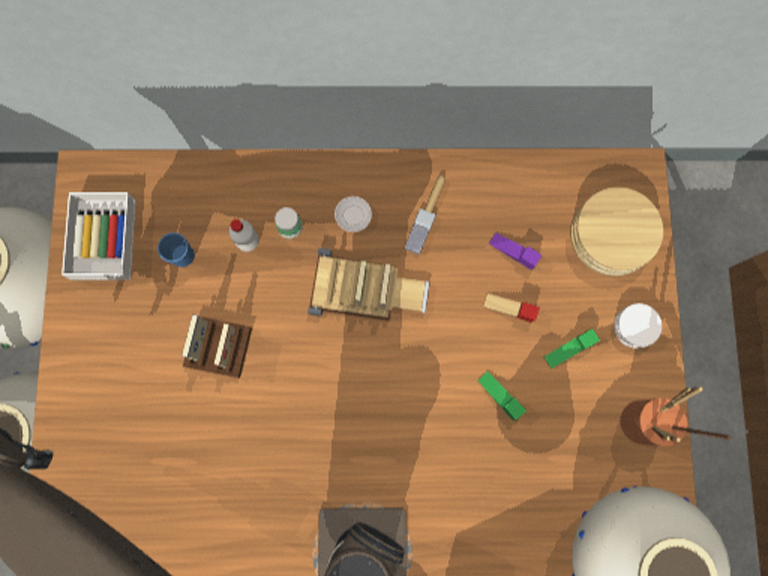

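View pics/side0.png

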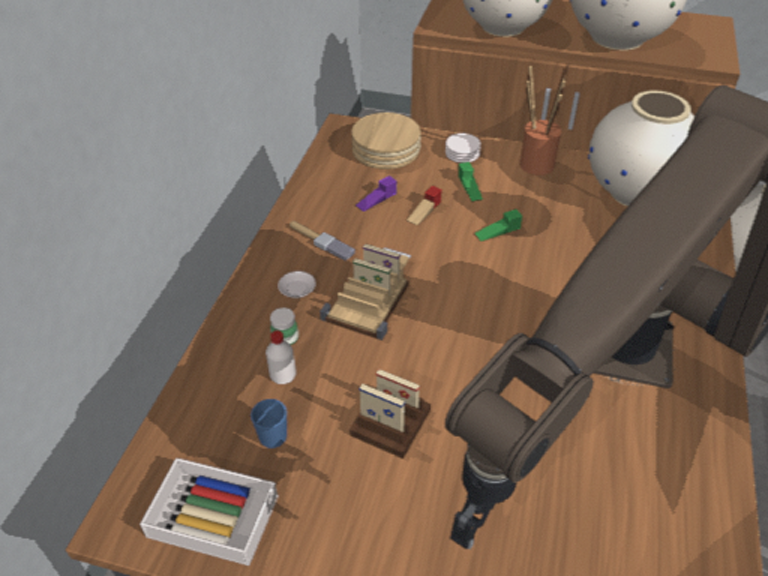

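The top view (768x576) shows the dark stand at (217,347), with its two plaques at (193,340) and (227,347). The rack is at (360,288) with its tongue pointing right to (428,295), and its free slot is at about (333,283). The side view confirms the blue-flowered plaque is the nearer one at (382,408).

Candidates in the side view:
- **Plaques:** blue (382,408), red (398,388), green (373,275), violet (382,258). I choose blue.
- **Wedges:** red/pale (425,205), purple (378,194), green (468,182), green (500,226). I choose the one with the red block.

Next I'll measure and check a close crop.

```bash
cat > m.py <<'E'
from h import *
d=np.load('top0.npz');f,P,K,R,t=[d[k] for k in('f','P','K','R','t')]
s=np.load('side0.npz');fs,Ps=s['f'],s['P']
def rect(p):
    r=cv2.minAreaRect(p[:,:2].astype(np.float32)); return np.round(r[0],1),np.round(r[1],1),round(r[2],1)
def box(P,u0,v0,u1,v1,lo,hi,name,mask=None):
    m=np.zeros(P.shape[:2],bool); m[v0:v1,u0:u1]=1; m&=(P[...,2]>lo)&(P[...,2]<hi)
    if mask is not None:m&=mask
    p=P[m]; print(name,len(p),'med',np.round(np.median(p,0),1),'rect',*rect(p)); return p
# stand in top (full-res px = shown/1.5)
box(P,115,205,150,250,122,145,'blue top')
box(P,115,205,170,255,97,115,'85 top')
box(P,115,205,170,255,40,60,'stand rails')
box(P,200,160,290,220,97,120,'rack plaques')
for a,b in((232,245),(245,265)): box(P,a,160,b,220,97,120,'plaque')
box(P,200,160,290,220,45,70,'rails')
box(P,200,160,290,220,15,28,'tray+tongue')
box(P,262,160,290,220,15,32,'tongue')
hsv=cv2.cvtColor(f,cv2.COLOR_RGB2HSV)
red=((hsv[...,0]<6)|(hsv[...,0]>172))&(hsv[...,1]>170)
box(P,315,185,370,220,35,60,'wedge red top',red)
box(P,315,185,370,220,2.5,60,'wedge all')
print('table z',np.nanmedian(P[240:260,180:220,2]))
for n,Q,b in(('sblue',Ps,(235,255,275,295)),('sred',Ps,(245,245,285,275))):
    box(Q,*b,122,145,n)
save('c1.png',np.hstack([f[195:265,100:180],f[155:225,200:280],f[160:230,300:380]]),3.2)
save('c2.png',np.hstack([fs[235:315,220:300],fs[155:235,210:290],fs[110:190,240:320]]),3.2)
import subprocess
a=cv2.imread('pics/c1.png');b=cv2.imread('pics/c2.png');cv2.imwrite('pics/c.png',np.vstack([a,b]))
E
python3 m.py
```

```text
blue top 126 med [467.  362.  129.8] rect [468.9 363. ] [14.7 91.5] 79.0
85 top 171 med [458.2 303.2 105.3] rect [459.4 326.2] [67.4 91. ] 77.5
stand rails 280 med [452.8 340.8  50.2] rect [458.4 331.8] [99.1 99.2] 78.6
rack plaques 205 med [587.2 -44.  105.8] rect [589.4 -28.4] [67.2 89.6] 81.2
plaque 102 med [592.3  -1.  105.9] rect [593.6  -1.2] [12.3 89.6] 81.3
plaque 103 med [584.2 -54.2 105.8] rect [585.1 -55.4] [12.5 89.1] 81.2
rails 650 med [594.   -6.3  58.8] rect [595.6  -1. ] [154.6 102.2] 81.6
tray+tongue 1355 med [587.3 -12.4  21.4] rect [607.8 -13.4] [181.5 285.8] 5.6
tongue 487 med [ 582.7 -117.4   21.4] rect [ 623.  -116.4] [ 81.2 171.3] 89.5
wedge red top 101 med [ 532.8 -385.5   44.8] rect [ 532.3 -385.3] [38.8 30.9] 75.8
wedge all 703 med [ 546.4 -359.7    7. ] rect [ 557.7 -358.5] [193.2 123. ] 89.7
table z -0.970592126934692
sblue 156 med [469.  368.6 130. ] rect [469.8 367.4] [16.5 91.3] 79.6
sred 128 med [460.9 370.  130.1] rect [462.4 368.9] [16.1 76.1] 80.2
```

View pics/c.png

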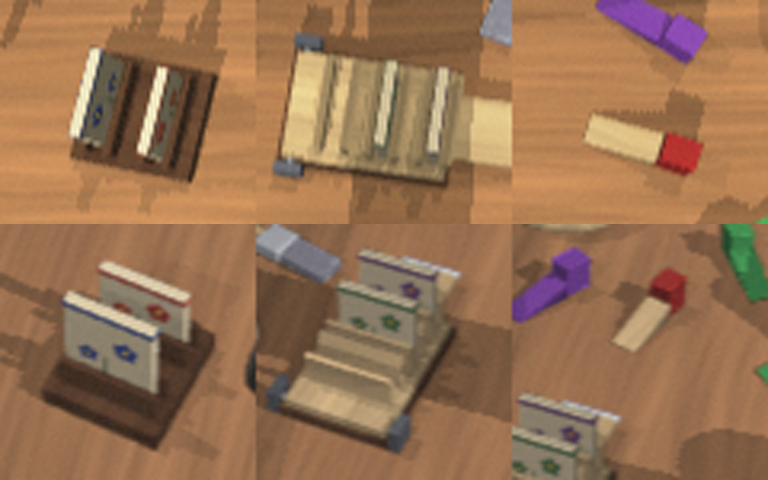

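The crop confirms the choices. The blue-flowered plaque is the left one in the stand (top row, 90,95), the free slot is the left one next to the hinge (top row, 330,110), and the red-block wedge points at the tongue. Measured tops are 130 mm and 106 mm, wedge 45 mm and table -1 mm, all of which fit the given sizes. I'll move above the plaque and get the wedge and tongue details in the same step.

```bash
python3 -m crank '{"offset":[[-2,-1,0],[-4,-2.2,0],[-4.5,-2.5,0],[-4.5,-2.5,0],[-4.5,-2.5,0],[-4.5,-2.5,0],[-4.5,-2.5,0],[-2.4,-1,0]],"spin":[0,0,0,0,0,0,0,0]}' 4.5 40
python3 -m crank '{"offset":[[0,0,0],[0,0,0],[0,0,0],[0,0,0]],"spin":[-3,-4,-2.7,0]}'
cat > go.py <<'E'
import sys
from h import *
a=list(map(float,sys.argv[1:5])) # x y z  toolY angle
s=env.read_state();p=np.array(s['ee_pos']);R=np.array(s['eef_rot'])
print('t',s['time'],'p',np.round(p,1),'yang',round(np.degrees(np.arctan2(R[1,1],R[0,1])),2),'zax',np.round(R[:,2],3),'gap',s['finger_gap'],'F',np.round(s['wrist_force'],1),'g',s['grasp_force'],'j',np.round(s['joint_positions'],0))
print('offset cm',np.round(R.T@(np.array(a[:3])-p)/10,2),'spin',round(((np.degrees(np.arctan2(R[1,1],R[0,1]))-a[3])+90)%180-90,2))
E
python3 go.py 469.5 364.5 82 78.8
python3 - <<'E'
from h import *
d=np.load('top0.npz');P=d['P'];f=d['f'];hsv=cv2.cvtColor(f,cv2.COLOR_RGB2HSV)
m=np.zeros(P.shape[:2],bool);m[190:218,318:365]=1
m&=(P[...,2]>3.0)
n,l,st,c=cv2.connectedComponentsWithStats(m.astype(np.uint8));i=1+st[1:,4].argmax()
p=P[l==i];print('wedge',len(p),cv2.minAreaRect(p[:,:2].astype(np.float32)),p[:,2].min(),p[:,2].max())
# ramp pale only: mask by colour
pale=(hsv[...,2]>170)&(hsv[...,1]<130)
m2=np.zeros_like(m);m2[190:218,318:365]=1;q=P[m2&pale];print('pale',len(q),cv2.minAreaRect(q[:,:2].astype(np.float32)))
m3=np.zeros_like(m);m3[180:212,266:292]=1;q=P[m3&(P[...,2]>14)&(P[...,2]<30)]
print('tongue',len(q),cv2.minAreaRect(q[:,:2].astype(np.float32)),np.median(q[:,2]))
E
```

```text
time: 0.9
ee_pos: [466.4, 367.3, 230.8]
eef_rot: [[-0.933, 0.359, -0.0], [0.359, 0.933, -0.001], [-0.0, -0.001, -1.0]]
wrist_force: [-1.1, 0.5, 0.7]
finger_gap: 0.529
grasp_force: 0.0
time: 1.3
ee_pos: [464.5, 370.1, 230.7]
eef_rot: [[-0.981, 0.194, -0.001], [0.194, 0.981, -0.001], [0.001, -0.001, -1.0]]
wrist_force: [-0.3, 0.2, 0.3]
finger_gap: 0.526
grasp_force: 0.0
t 1.3 p [464.5 370.1 230.7] yang 78.83 zax [-0.001 -0.001 -1.   ] gap 0.5261846129399649 F [-0.3  0.2  0.3] g 0.0 j [ 29.   6. 102.   0.  72. -50.]
offset cm [-0.61 -0.45 14.87] spin 0.03
wedge 394 ((548.2058715820312, -354.12530517578125), (129.27532958984375, 58.89767074584961), 72.13483428955078) 3.0258502966208582 52.99296605106556
pale 236 ((553.3746337890625, -329.2147216796875), (80.5289077758789, 35.8964729309082), 68.67961883544922)
tongue 382 ((576.9855346679688, -120.20365905761719), (70.0458984375, 73.52433776855469), 82.83966827392578) 21.671439786196018
```

```bash
python3 -m crank '{"offset":[[-0.3,-0.2,2],[-0.3,-0.25,3],[0,0,3],[0,0,3],[0,0,2.5],[0,0,1.4],[0,0,0],[0,0,0]],"spin":[0,0,0,0,0,0,0,0]}'
python3 go.py 469.5 364.5 82 78.8
python3 - <<'E'
from h import *
f,P,K,R,t=grab('side'); save('g1.png',f[200:330,190:340],4)
E
```

```text
time: 2.1
ee_pos: [470.2, 365.2, 83.1]
eef_rot: [[-0.981, 0.193, 0.001], [0.193, 0.981, 0.0], [-0.001, 0.001, -1.0]]
wrist_force: [0.2, 0.0, 1.1]
finger_gap: 0.527
grasp_force: 0.0
t 2.1 p [470.2 365.2  83.1] yang 78.85 zax [ 0.001  0.    -1.   ] gap 0.5270436157545444 F [0.2 0.  1.1] g 0.0 j [ 28.  16. 108.  -0.  56. -51.]
offset cm [ 0.06 -0.08  0.11] spin 0.05
```

View pics/g1.png

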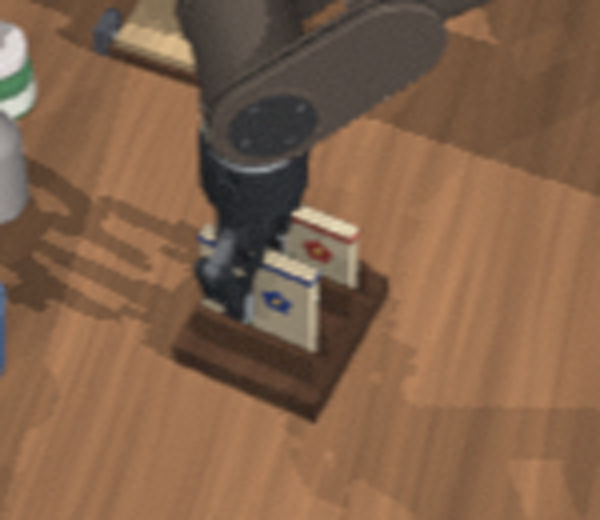

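The open fingers straddle the blue plaque (at about 235,280 in the crop), clear of the red one. I'll close and lift.

```bash
python3 -m crank '{"offset":[[0,0,0],[0,0,0],[0,0,0],[0,0,0],[0,0,0],[0,0,0],[0,0,0]],"spin":[0,0,0,0,0,0,0]}' 0 40
python3 -m crank '{"offset":[[0,0,-0.3],[0,0,-0.7],[0,0,-1.5],[0,0,-2.5],[0,0,-3],[0,0,-3],[0,0,-2],[0,0,0]],"spin":[0,0,0,0,0,0,0,0]}'
python3 go.py 604 53.3 214 81.2
```

```text
time: 2.85
ee_pos: [470.6, 365.4, 83.8]
eef_rot: [[-0.981, 0.193, 0.002], [0.193, 0.981, 0.001], [-0.002, 0.001, -1.0]]
wrist_force: [-0.6, -1.2, 5.2]
finger_gap: 0.138
grasp_force: 41.3
time: 3.65
ee_pos: [471.7, 366.0, 217.6]
eef_rot: [[-0.981, 0.193, 0.008], [0.193, 0.981, 0.004], [-0.007, 0.006, -1.0]]
wrist_force: [-0.6, 0.4, -0.3]
finger_gap: 0.132
grasp_force: 40.6
t 3.65 p [471.7 366.  217.6] yang 78.86 zax [ 0.008  0.004 -1.   ] gap 0.1324614397128259 F [-0.6  0.4 -0.3] g 40.57866632938385 j [ 28.   7. 103.  -0.  70. -51.]
offset cm [-19.02 -28.13   0.33] spin -2.34
```

```bash
python3 -m crank '{"offset":[[-0.5,-0.8,0],[-1.2,-1.7,0],[-1.8,-2.7,0],[-2,-3,0],[-2,-3,0],[-2,-3,0],[-2,-3,0],[-2,-3,0]],"spin":[0,0,0,0,0,0,0,0]}' 
python3 -m crank '{"offset":[[-2,-3,0],[-1.7,-2.5,0],[-1.2,-1.6,0],[-0.6,-0.8,0],[0,0,0],[0,0,0],[0,0,0]],"spin":[0,0,0,0,-1.2,-1.2,0]}'
python3 go.py 604 53.3 150 81.2
python3 - <<'E'
from h import *
f,P,K,R,t=grab('side'); save('s2.png',f[130:250,180:330],4); np.savez('side2.npz',f=f,P=P,K=K,R=R,t=t)
f,P,K,R,t=grab('top'); np.savez('top2.npz',f=f,P=P,K=K,R=R,t=t); save('t2.png',f[150:230,190:300],5)
cv2.imwrite('pics/st2.png',np.vstack([cv2.resize(cv2.imread('pics/s2.png'),(420,300)),cv2.resize(cv2.imread('pics/t2.png'),(420,300))]))
E
```

```text
time: 4.45
ee_pos: [562.2, 138.4, 209.8]
eef_rot: [[-0.981, 0.194, -0.004], [0.194, 0.981, -0.001], [0.004, -0.001, -1.0]]
wrist_force: [0.3, -0.4, -1.3]
finger_gap: 0.132
grasp_force: 40.6
time: 5.15
ee_pos: [601.4, 53.7, 212.2]
eef_rot: [[-0.989, 0.15, -0.001], [0.15, 0.989, 0.0], [0.001, 0.0, -1.0]]
wrist_force: [-1.2, -0.2, -0.5]
finger_gap: 0.134
grasp_force: 40.6
t 5.15 p [601.4  53.7 212.2] yang 81.38 zax [-0.001  0.    -1.   ] gap 0.13359536998230717 F [-1.2 -0.2 -0.5] g 40.56148409843445 j [ -5.   8. 102.   0.  70. -86.]
offset cm [-0.27 -0.    6.22] spin 0.18
```

View pics/st2.png

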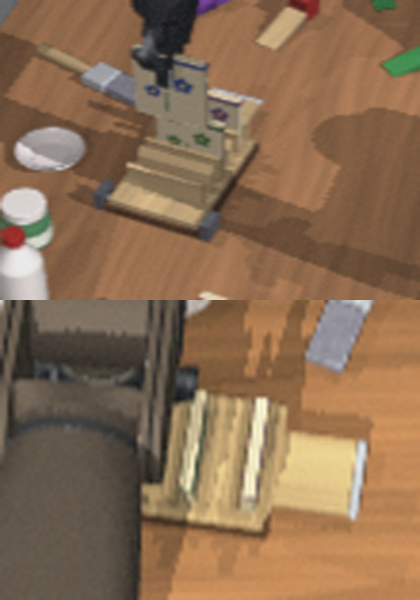

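The plaque hangs upright above the free slot (side crop at 175,85). I'll check the slot line and the held plaque numerically.

```bash
python3 - <<'E'
from h import *
a=np.radians(81.3);ey=np.array([np.cos(a),np.sin(a)]);ex=np.array([ey[1],-ey[0]])
for n in('side0','top0'):
    d=np.load(n+'.npz');P=d['P'];x=P[...,0];y=P[...,1];z=P[...,2]
    v=np.stack([x-592.5,y+20.8],-1);U=v@ex;V=v@ey
    m=(abs(U)<40)&(V>40)&(V<115)
    for b in range(42,114,3):
        k=m&(V>=b)&(V<b+3)
        if k.sum(): print(n,b,k.sum(),np.round(np.percentile(z[k],[10,50,95]),0),end='; ')
    k=(z>48)&(V>-60)&(V<110)&(abs(U)<60)&(z<66);print('\nU ext',np.percentile(U[k],[1,99]),'tray V',np.percentile(V[(z>15)&(z<28)&(abs(U)<30)&(V<200)&(V>-180)],[0.5,99.5]))
d=np.load('side2.npz');P=d['P'];z=P[...,2]
k=(z>130)&(abs(P[...,0]-602)<70)&(abs(P[...,1]-55)<30)&(d['f'].min(2)>90)
p=P[k];v=p[:,:2]-[592.5,-20.8]
print('plq',len(p),cv2.minAreaRect(p[:,:2].astype(np.float32)),'z',np.percentile(p[:,2],[1,99]),'U',np.percentile(v@ex,[1,50,99]),'V',np.percentile(v@ey,[1,50,99]))
for lo in range(140,270,20):
    q=(p[:,2]>lo)&(p[:,2]<lo+20); 
    if q.any():print(lo,q.sum(),np.percentile((v@ey)[q],[10,50,90]),np.percentile((v@ex)[q],[1,99]))
E
```

```text
side0 42 18 [49. 59. 63.]; side0 45 8 [51. 63. 65.]; side0 48 1 [64. 64. 64.]; side0 51 2 [56. 57. 57.]; side0 54 4 [52. 57. 59.]; side0 57 12 [55. 59. 63.]; side0 60 34 [40. 58. 65.]; side0 63 48 [38. 49. 64.]; side0 66 55 [34. 41. 60.]; side0 69 23 [35. 50. 59.]; side0 72 4 [44. 51. 57.]; side0 87 1 [43. 43. 43.]; side0 90 27 [22. 35. 55.]; side0 93 64 [21. 39. 59.]; side0 96 75 [23. 40. 62.]; side0 99 33 [21. 39. 65.]; side0 102 23 [19. 23. 63.]; side0 105 13 [19. 20. 25.]; side0 108 13 [18. 23. 25.]; side0 111 17 [16. 22. 27.]; 
U ext [-49.91534876  48.61556512] tray V [-131.19432022  140.91222095]
top0 45 19 [18. 21. 26.]; top0 48 22 [18. 20. 26.]; top0 51 28 [20. 25. 62.]; top0 54 33 [19. 59. 65.]; top0 57 15 [59. 61. 65.]; top0 60 19 [52. 57. 60.]; top0 63 8 [47. 52. 57.]; top0 66 10 [21. 22. 26.]; top0 69 20 [17. 22. 30.]; top0 72 20 [18. 22. 28.]; top0 75 18 [19. 21. 29.]; top0 78 18 [18. 21. 26.]; top0 81 20 [18. 22. 27.]; top0 84 40 [21. 46. 58.]; top0 87 24 [50. 55. 61.]; top0 90 26 [57. 61. 68.]; top0 93 14 [61. 63. 67.]; top0 96 7 [55. 57. 59.]; top0 99 3 [21. 24. 24.];
[... 213 characters left out ...]
502319335938), (34.683773040771484, 92.6528549194336), 81.4642562866211) z [150.69384024 403.68166122] U [-48.47096803 -18.50762438  39.95622506] V [ 73.39427117  81.86844156 104.58229549]
140 51 [77.55214542 81.03677232 83.14417146] [-47.48794599  34.30341308]
160 109 [78.53780107 81.87092713 85.75532438] [-48.76747936  39.73549378]
180 99 [78.37650837 81.78018134 84.47218115] [-47.63573945  39.34083762]
200 82 [78.51971221 82.30657659 85.12534395] [-48.31580315  39.20800347]
220 59 [78.00008435 81.06802657 84.05355926] [-48.38386321  41.68606646]
240 52 [73.91218101 81.06115586 83.74817244] [-48.38479817  40.4043579 ]
260 14 [74.48455829 79.57070086 86.27865677] [-48.49279548  28.82784147]
```

Slot floor spans V=66–84, centred at 75. The plaque centre is at V≈75–76 and needs about +3 mm along the slot. Lowering now.

```bash
python3 -m crank '{"offset":[[-0.3,0,1],[0,0,2],[0,0,2.2],[0,0,2],[0,0,1.5],[0,0,1],[0,0,0.8],[0,0,0.6]],"spin":[0,0,0,0,0,0,0,0]}'
python3 -m crank '{"offset":[[0,0,0.4],[0,0,0.3],[0,0,0.3],[0,0,0.2],[0,0,0]],"spin":[0,0,0,0,0]}'
python3 go.py 604 53.3 83.5 81.2
```

```text
time: 6.05
ee_pos: [605.1, 52.0, 101.1]
eef_rot: [[-0.988, 0.152, 0.0], [0.152, 0.988, -0.0], [-0.0, 0.0, -1.0]]
wrist_force: [1.0, -0.3, -1.4]
finger_gap: 0.133
grasp_force: 40.6
time: 6.55
ee_pos: [604.8, 52.0, 89.2]
eef_rot: [[-0.988, 0.152, -0.0], [0.152, 0.988, -0.0], [0.0, -0.0, -1.0]]
wrist_force: [0.2, 0.4, -1.2]
finger_gap: 0.139
grasp_force: 40.6
t 6.55 p [604.8  52.   89.2] yang 81.26 zax [-0. -0. -1.] gap 0.13897974266484153 F [ 0.2  0.4 -1.2] g 40.55489659309387 j [ -5.  17. 106.  -0.  57. -86.]
offset cm [0.1  0.12 0.57] spin 0.06
```

```bash
python3 -m crank '{"offset":[[0,0,0.2],[0,0,0.15],[0,0,0.1],[0,0,0]],"spin":[0,0,0,0]}'
python3 -m crank '{"offset":[[0,0,0.1],[0,0,0.1],[0,0,0]],"spin":[0,0,0]}'
```

```text
time: 6.95
ee_pos: [604.7, 52.0, 84.6]
eef_rot: [[-0.988, 0.152, -0.0], [0.152, 0.988, 0.0], [0.0, -0.0, -1.0]]
wrist_force: [-0.6, -0.3, -0.3]
finger_gap: 0.134
grasp_force: 40.6
time: 7.25
ee_pos: [605.0, 52.0, 83.8]
eef_rot: [[-0.988, 0.152, 0.0], [0.152, 0.988, -0.0], [-0.0, -0.0, -1.0]]
wrist_force: [-2.4, 0.3, 4.6]
finger_gap: 0.132
grasp_force: 41.2
```

Floor contact: 4.6 N at the expected height. Next: hold briefly, release and retreat straight up.

```bash
python3 -m crank '{"offset":[[0,0,0],[0,0,0],[0,0,0]],"spin":[0,0,0]}'
python3 -m crank '{"offset":[[0,0,0],[0,0,0],[0,0,0],[0,0,0],[0,0,0],[0,0,0],[0,0,0]],"spin":[0,0,0,0,0,0,0]}' 4 40
python3 -m crank '{"offset":[[0,0,-0.5],[0,0,-1.5],[0,0,-3],[0,0,-4],[0,0,-4],[0,0,-2],[0,0,0]],"spin":[0,0,0,0,0,0,0]}'
python3 go.py 532 -385 230 -14.5
```

```text
time: 7.55
ee_pos: [605.0, 52.0, 83.8]
eef_rot: [[-0.988, 0.152, 0.0], [0.152, 0.988, -0.0], [-0.0, -0.0, -1.0]]
wrist_force: [-2.8, -0.4, 5.6]
finger_gap: 0.135
grasp_force: 41.2
time: 8.25
ee_pos: [604.8, 52.0, 82.8]
eef_rot: [[-0.988, 0.152, 0.0], [0.152, 0.988, -0.0], [-0.0, 0.0, -1.0]]
wrist_force: [0.1, 0.5, 0.7]
finger_gap: 0.468
grasp_force: 0.0
time: 8.95
ee_pos: [607.4, 51.9, 239.4]
eef_rot: [[-0.988, 0.152, 0.011], [0.152, 0.988, -0.001], [-0.011, 0.001, -1.0]]
wrist_force: [0.4, -0.1, -0.3]
finger_gap: 0.467
grasp_force: 0.0
t 8.95 p [607.4  51.9 239.4] yang 81.26 zax [ 0.011 -0.001 -1.   ] gap 0.4666657163889022 F [ 0.4 -0.1 -0.3] g 0.0 j [ -5.   8. 100.   0.  72. -86.]
offset cm [  0.82 -44.33   0.9 ] spin -84.24
```

```bash
python3 - <<'E'
from h import *
d=np.load('top0.npz');P,f,K,R,t=[d[k] for k in('P','f','K','R','t')]
hsv=cv2.cvtColor(f,cv2.COLOR_RGB2HSV)
print('pale hsv',hsv[201,331],'red',hsv[207,352],'table',hsv[190,345],hsv[212,330])
roi=np.zeros(f.shape[:2],bool);roi[190:218,316:365]=1
red=roi&((hsv[...,0]<5)|(hsv[...,0]>174))&(hsv[...,1]>180)
pale=roi&(hsv[...,1]<115)&(hsv[...,2]>120)
for n,m,h in(('red',red,45),('pale',pale,13)):
    q,l,st,c=cv2.connectedComponentsWithStats(m.astype(np.uint8));i=1+st[1:,4].argmax();v,u=np.where(l==i)
    if n=='red': m2=(l==i)&(P[...,2]>38); v,u=np.where(m2)
    w=np.array([ray(K,R,t,a,b,h)[:2] for a,b in zip(u,v)],np.float32)
    print(n,len(w),cv2.minAreaRect(w),'mean',w.mean(0))
    # centreline via column-wise means
    for k in np.unique(w[:,1]//12): 
        s=w[w[:,1]//12==k]
    vx=cv2.fitLine(w,cv2.DIST_L2,0,.01,.01).ravel();print('  angle',np.degrees(np.arctan2(vx[1],vx[0])))
# side
d=np.load('side0.npz');P,f,K,R,t=[d[k] for k in('P','f','K','R','t')];hsv=cv2.cvtColor(f,cv2.COLOR_RGB2HSV)
roi=np.zeros(f.shape[:2],bool);roi[118:155,265:300]=1
pale=roi&(hsv[...,1]<115)&(hsv[...,2]>120)
p=P[pale];vx=cv2.fitLine(p[:,:2].astype(np.float32),cv2.DIST_L2,0,.01,.01).ravel();print('side',len(p),p.mean(0),np.degrees(np.arctan2(vx[1],vx[0])),cv2.minAreaRect(p[:,:2].astype(np.float32)))
red=roi&((hsv[...,0]<6)|(hsv[...,0]>172))&(hsv[...,1]>150)&(P[...,2]>40);print('side red',red.sum(),P[red].mean(0))
E
```

```text
pale hsv [ 20  99 226] red [  1 189 182] table [ 14 140 187] [ 15 138 192]
red 92 ((531.5594482421875, -385.43060302734375), (37.67144012451172, 28.946298599243164), 69.59905242919922) mean [ 531.79846 -384.9833 ]
  angle 72.84509
pale 223 ((552.4945678710938, -329.64727783203125), (81.9433364868164, 35.331298828125), 70.86304473876953) mean [ 552.0399 -330.4875]
  angle 72.631424
side 178 [ 553.60718205 -327.58987654   10.02029537] 73.11927 ((559.6268310546875, -330.93450927734375), (96.43077087402344, 50.6598014831543), 72.31531524658203)
side red 43 [ 533.41161904 -377.40375704   44.76854172]
```

```bash
python3 -m crank '{"offset":[[0,-2,0],[0,-4,0],[0,-4.5,0],[0,-4.5,0],[0,-4.5,0],[0,-4.5,0],[0,-4.5,0],[0,-4.5,0]],"spin":[0,0,0,0,0,0,0,0]}' 6.5 40
python3 -m crank '{"offset":[[0.4,-4.5,0],[0.4,-4.5,0],[0,-2.3,0],[0,0,0],[0,0,0],[0,0,0],[0,0,0],[0,0,0]],"spin":[0,0,0,8,8,8,8,8]}'
python3 -m crank '{"offset":[[0,0,0],[0,0,0],[0,0,0],[0,0,0],[0,0,0],[0,0,0],[0,0,0],[0,0,0]],"spin":[8,8,8,8,8,8,8,0]}'
python3 go.py 532 -385 100 -18.5
```

```text
time: 9.75
ee_pos: [553.4, -275.4, 231.3]
eef_rot: [[-0.988, 0.152, -0.002], [0.152, 0.988, 0.001], [0.002, 0.001, -1.0]]
wrist_force: [1.0, 0.0, -0.0]
finger_gap: 0.762
grasp_force: 0.0
time: 10.55
ee_pos: [529.5, -383.7, 231.5]
eef_rot: [[-0.655, 0.755, -0.001], [0.755, 0.655, 0.002], [0.002, 0.0, -1.0]]
wrist_force: [0.2, -0.1, 0.2]
finger_gap: 0.767
grasp_force: 0.0
time: 11.35
ee_pos: [529.5, -383.7, 231.7]
eef_rot: [[0.254, 0.967, -0.001], [0.967, -0.254, 0.002], [0.001, -0.002, -1.0]]
wrist_force: [-0.4, -0.2, 0.3]
finger_gap: 0.763
grasp_force: 0.0
t 11.35 p [ 529.5 -383.7  231.7] yang -14.7 zax [-0.001  0.002 -1.   ] gap 0.7626474713930521 F [-0.4 -0.2  0.3] g 0.0 j [-45.  14.  93.   0.  73. -30.]
offset cm [-0.08  0.29 13.17] spin 3.8
```

```bash
python3 -m crank '{"offset":[[-0.1,0.3,2],[0,0,4],[0,0,4.5],[0,0,4],[0,0,3],[0,0,1.5],[0,0,0]],"spin":[3.8,0,0,0,0,0,0]}'
python3 go.py 532 -385 16 -18.5
python3 - <<'E'
from h import *
f,P,K,R,t=grab('side'); save('w1.png',f[80:180,230:370],4)
E
```

```text
time: 12.05
ee_pos: [530.8, -384.6, 39.6]
eef_rot: [[0.316, 0.949, -0.004], [0.949, -0.316, 0.004], [0.003, -0.005, -1.0]]
wrist_force: [-0.0, -1.0, 0.2]
finger_gap: 0.763
grasp_force: 0.0
t 12.05 p [ 530.8 -384.6   39.6] yang -18.43 zax [-0.004  0.004 -1.   ] gap 0.7631053724536975 F [-0.  -1.   0.2] g 0.0 j [-45.  26.  99.   0.  55. -26.]
offset cm [-0.01  0.14  2.36] spin 0.07
```

View pics/w1.png

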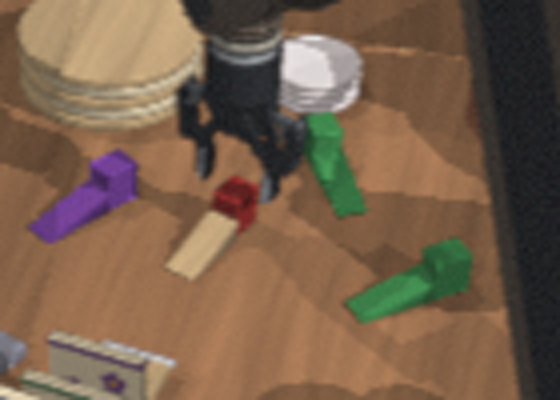

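The fingers straddle the red block at (235,200), with the green wedge clear to the right. I'll go down and grip.

```bash
python3 -m crank '{"offset":[[0,0.1,1],[0,0,1],[0,0,0.4],[0,0,0],[0,0,0]],"spin":[0,0,0,0,0]}'
python3 -m crank '{"offset":[[0,0,0],[0,0,0],[0,0,0],[0,0,0],[0,0,0],[0,0,0]],"spin":[0,0,0,0,0,0]}' 0 60
python3 go.py 532 -385 16 -18.5
python3 - <<'E'
from h import *
for n in('side','top'):
    f,P,K,R,t=grab(n);hsv=cv2.cvtColor(f,cv2.COLOR_RGB2HSV);np.savez(n+'3.npz',f=f,P=P,K=K,R=R,t=t)
    m=(hsv[...,1]<115)&(hsv[...,2]>120)&(abs(P[...,0]-555)<45)&(abs(P[...,1]+330)<60)&(P[...,2]<30)
    q,l,st,c=cv2.connectedComponentsWithStats(m.astype(np.uint8))
    if q<2: print(n,'none');continue
    i=1+st[1:,4].argmax();p=P[l==i];vx=cv2.fitLine(p[:,:2].astype(np.float32),cv2.DIST_L2,0,.01,.01).ravel()
    print(n,len(p),p.mean(0),np.degrees(np.arctan2(vx[1],vx[0])),cv2.minAreaRect(p[:,:2].astype(np.float32)))
E
```

```text
time: 12.6
ee_pos: [533.3, -386.8, 19.0]
eef_rot: [[0.318, 0.948, 0.0], [0.948, -0.318, -0.0], [-0.0, 0.0, -1.0]]
wrist_force: [-0.0, -0.2, 0.2]
finger_gap: 0.759
grasp_force: 0.0
time: 13.2
ee_pos: [533.5, -387.1, 19.5]
eef_rot: [[0.318, 0.948, 0.001], [0.948, -0.318, -0.001], [-0.001, 0.001, -1.0]]
wrist_force: [-0.9, -1.2, 3.9]
finger_gap: 0.361
grasp_force: 61.2
t 13.2 p [ 533.5 -387.1   19.5] yang -18.54 zax [ 0.001 -0.001 -1.   ] gap 0.3611896263381492 F [-0.9 -1.2  3.9] g 61.24175190925598 j [-45.  28.  99.  -0.  53. -26.]
offset cm [ 0.15 -0.21  0.35] spin -0.04
side 178 [ 553.68992487 -326.10821348   10.61702512] 72.129234 ((557.628173828125, -326.7939453125), (92.51934814453125, 47.911537170410156), 78.96470642089844)
top 127 [ 557.83596065 -313.86101104    9.40930141] 69.14558 ((558.138671875, -314.0909423828125), (47.44511413574219, 32.587646484375), 69.79834747314453)
```

```bash
python3 -m crank '{"offset":[[0,0,0],[0,0,0],[0,0,0],[0,0,0]],"spin":[-3,-4,-2.8,0]}'
python3 go.py 556.3 -257.9 19.3 -8.7
```

```text
time: 13.7
ee_pos: [533.7, -386.8, 19.5]
eef_rot: [[0.152, 0.988, 0.001], [0.988, -0.152, -0.001], [-0.0, 0.001, -1.0]]
wrist_force: [0.4, 0.4, 5.2]
finger_gap: 0.362
grasp_force: 61.5
t 13.7 p [ 533.7 -386.8   19.5] yang -8.74 zax [ 0.001 -0.001 -1.   ] gap 0.3616104036188297 F [0.4 0.4 5.2] g 61.4905321598053 j [-45.  28.  99.   0.  53. -36.]
offset cm [13.09  0.27  0.02] spin -0.04
```

```bash
python3 -m crank '{"offset":[[1,0.1,0],[2,0.1,0],[2.5,0.1,0],[2.5,0,0],[2.2,0,0],[1.6,0,0],[1,0,0],[0,0,0]],"spin":[0,0,0,0,0,0,0,0]}'
python3 go.py 565.6 -196.7 19.3 -8.7
cat > look.py <<'E'
import sys
from h import *
a=np.radians(81.3);ey=np.array([np.cos(a),np.sin(a)]);ex=np.array([ey[1],-ey[0]])
Z=[]
for n in('side','top'):
    f,P,K,R,t=grab(n)
    v=P[...,:2]-[592.5,-20.8];U=v@ex;V=v@ey;z=P[...,2];hsv=cv2.cvtColor(f,cv2.COLOR_RGB2HSV)
    m=(abs(U)<33)&(V>-125)&(V<-70)&(z>5)&(z<45)
    if m.sum()>30:
        c=np.polyfit(V[m],z[m],1);print(n,'tongue',m.sum(),'z at -130',round(np.polyval(c,-130),1),'at -60',round(np.polyval(c,-60),1),'med',round(np.median(z[m]),1))
    w=(abs(U)<35)&(V<-137)&(V>-260)&(z>2.5)&(z<30)&(hsv[...,1]<115)&(hsv[...,2]>120)
    if w.sum()>15: print('  wedge ramp',w.sum(),'V',np.percentile(V[w],[1,99]),'U',np.percentile(U[w],[2,50,98]))
    if len(sys.argv)>1: save(n+sys.argv[1]+'.png',f[100:260,190:340],3)
E
python3 look.py
```

```text
time: 14.5
ee_pos: [556.3, -258.0, 19.5]
eef_rot: [[0.151, 0.989, 0.001], [0.989, -0.151, 0.001], [0.001, 0.001, -1.0]]
wrist_force: [0.9, 1.9, 7.3]
finger_gap: 0.366
grasp_force: 61.9
t 14.5 p [ 556.3 -258.    19.5] yang -8.69 zax [ 0.001  0.001 -1.   ] gap 0.36609527907296097 F [0.9 1.9 7.3] g 61.89505577087402 j [-34.  23. 106.   0.  51. -26.]
offset cm [ 6.2  -0.01  0.03] spin 0.01
side tongue 31 z at -130 21.7 at -60 17.5 med 20.8
  wedge ramp 150 V [-224.77995067 -144.42837674] U [-15.84146853   0.5545489   19.08687041]
top tongue 289 z at -130 20.8 at -60 20.9 med 20.6
  wedge ramp 72 V [-172.37556142 -139.02730187] U [-14.14097755   1.49290227  15.54766068]
```

The wedge lies in line (U≈1 mm) with its tip at V≈-140, just before the bar. I'll push in.

```bash
python3 -m crank '{"offset":[[0.5,0,0],[1,0,0],[1,0,0],[0.8,0,0],[0.5,0,0],[0.2,0,0],[0,0,0]],"spin":[0,0,0,0,0,0,0]}'
python3 look.py
python3 -m crank '{"offset":[[0.3,0,0],[0.3,0,0],[0.3,0,0],[0.2,0,0],[0.2,0,0],[0,0,0],[0,0,0]],"spin":[0,0,0,0,0,0,0]}'
python3 look.py; python3 go.py 565.6 -196.7 19.3 -8.7
```

```text
time: 15.3
ee_pos: [562.1, -220.2, 19.5]
eef_rot: [[0.151, 0.988, 0.001], [0.988, -0.151, -0.001], [-0.001, 0.001, -1.0]]
wrist_force: [-0.9, -2.6, 5.6]
finger_gap: 0.363
grasp_force: 61.8
side tongue 34 z at -130 18.7 at -60 24.9 med 20.2
  wedge ramp 85 V [-180.06979829 -137.52646696] U [-13.30918778   0.21847732  16.81887502]
top tongue 283 z at -130 22.0 at -60 20.9 med 21.5
time: 16.1
ee_pos: [564.1, -209.6, 19.7]
eef_rot: [[0.151, 0.989, 0.002], [0.989, -0.151, -0.005], [-0.004, 0.002, -1.0]]
wrist_force: [-0.9, -8.0, 4.5]
finger_gap: 0.365
grasp_force: 61.6
side tongue 31 z at -130 21.9 at -60 25.4 med 22.5
  wedge ramp 67 V [-171.82516725 -137.50883039] U [-14.09820605  -0.05115302  18.17490367]
top tongue 236 z at -130 23.0 at -60 23.5 med 23.4
t 16.2 p [ 564.1 -209.7   19.7] yang -8.69 zax [ 0.002 -0.005 -1.   ] gap 0.3665940529127159 F [-1.  -7.3  4.3] g 61.593403816223145 j [-30.  22. 108.  -0.  50. -21.]
offset cm [ 1.3  -0.05  0.03] spin 0.01
```

```bash
python3 -m crank '{"offset":[[0.2,0,0],[0.3,0,0],[0.3,0,0],[0.2,0,0],[0.1,0,0],[0,0,0],[0,0,0]],"spin":[0,0,0,0,0,0,0]}'
python3 look.py; python3 look.py E; python3 go.py 565.6 -196.7 19.3 -8.7
python3 - <<'E'
import cv2,numpy as np
a,b=[cv2.imread(f'pics/{n}E.png') for n in('side','top')];cv2.imwrite('pics/E.png',cv2.resize(np.hstack([a,b]),(800,430)))
E
```

```text
time: 16.9
ee_pos: [565.7, -198.8, 19.6]
eef_rot: [[0.151, 0.989, 0.001], [0.989, -0.151, -0.005], [-0.004, 0.002, -1.0]]
wrist_force: [-1.2, -8.0, 4.6]
finger_gap: 0.366
grasp_force: 61.6
side tongue 41 z at -130 27.6 at -60 20.2 med 26.1
  wedge ramp 43 V [-171.91424574 -138.54845974] U [-14.47901621   0.97801166  21.49232335]
top tongue 179 z at -130 27.4 at -60 24.7 med 25.5
side tongue 42 z at -130 26.3 at -60 22.8 med 25.8
  wedge ramp 44 V [-192.18910862 -137.37076606] U [-20.00154236  -1.46936247  19.514304  ]
top tongue 174 z at -130 26.1 at -60 25.2 med 25.3
t 17.1 p [ 565.7 -198.8   19.6] yang -8.69 zax [ 0.001 -0.005 -1.   ] gap 0.3659955805614304 F [-0.8 -8.7  4.9] g 61.59221291542053 j [-29.  22. 108.  -0.  50. -20.]
offset cm [ 0.21 -0.05  0.03] spin 0.01
```

View pics/E.png

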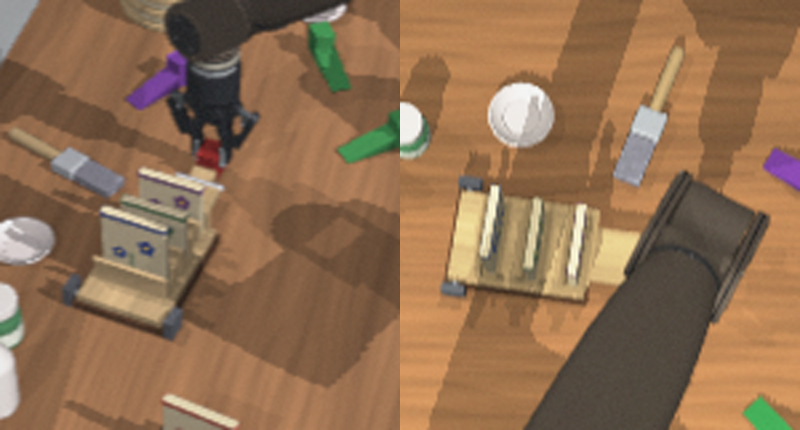

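The tongue is up about 5 mm on the wedge (side crop at 200,180). The blue plaque stands in the hinge-side slot (135,240), and green and violet are upright. Handing in.

```bash
python3 -c "
from workcell import env; print(env.close_job())"
```

```text
the job is handed in; nothing more can be done
None
```

I handed the job in with the blue plaque standing in the free slot and the gripped wedge holding the tongue about 5 mm off its base; the hand-in returned no verdict, so I can't confirm how it was judged.

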